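Fit the interlock plug by feel in a shuttered socket

TASK

Draw the red interlock plug out of the wooden parking rack and fit it fully home in the shuttered well in the middle of the grey interlock box, its flange lying flat on the black collar, then let go of it. The contact hole is out of sight under the shutters and somewhat off the middle of the well, so rest the pin gently on the well's floor and slide it about in a widening spiral until it drops in; never force it. Leave the other two plugs in the rack and everything else on the bench where it is.

Things in the scene. Friction and masses are not known exactly. Their poses are not given: they have to be found in the camera images.
- plug: the red interlock plug, 94 mm tall, about 150 g, loose, parked upright in one of the rack's three places. Origin at the centre of the flat end of its pin (lowest point), z up along the pin. Brass pin, 12 mm in diameter, z 0 to 44; round black flange, 52 mm in diameter, z 44 to 50; red flat-sided grip, z 50 to 94, 20 mm thick along the plug's x, 38 mm wide along its y
- plug_tip (a point): the centre of the flat end of the red plug's pin (same point as the plug's origin), axes as the plug's. The end's edge is chamfered by 1.2 mm. Pin and flange are round, so the plug's yaw in the well does not matter
- plug_black: the plug with a black grip, same shape and origin as the red one, parked in the rack; leave it
- plug_blue: the plug with a blue grip, same shape and origin as the red one, parked in the rack; leave it
- rack: wooden parking rack, fixed, 70 mm (x) by 204 mm (y) by 50 mm high, origin at the centre of its underside. Three upright parking holes, 16 mm in diameter and 47 mm deep, in a row at y = -66, 0 and 66 mm; a parked plug's flange lies on the top. Any plug may be in any place; the grips are thin across the row, within 0.15 rad
- box: grey interlock box, fixed, 150 mm (x) by 220 mm (y), panel 72 mm high, origin at the centre of its underside, z up; lamps (at +y) and jacks (at -y) 4 to 9 mm tall stand on the panel 65 mm or more from the middle
- well (a point): centre of the well's mouth, level with the top of the black collar (64 mm square, 8 mm over the panel), 80 mm above the box's underside; axes as the box's. The well is 34 mm square. Two light shutter leaves on friction hinges at its -x and +x edges meet in the middle and close it; they swing down inside when the pin is pushed between them (under 3 N) and stay where it leaves them
- well_floor (a point): the point on the well's axis on its flat smooth rigid floor, 24 mm below the mouth. It has one round blind hole, 14 mm in diameter and 22 mm deep; its centre lies 4.5 to 7 mm from this point in an unknown direction, new each time; it stays put, is hidden by the shutters and is not reported. Fully home, the flange lies on the collar and the pin's end is 20 mm below this point
- contactor: bystander: contactor, 90 by 100 by 92 mm, black base and white top, origin at the centre of its underside
- screwdriver: bystander: red screwdriver lying on the bench, 200 mm long
- terminals: bystander: row of grey rail terminals, 42 by 150 by 35 mm, origin at the centre of its underside
- bin: bystander: yellow open parts bin, 130 by 100 by 60 mm, origin at the centre of its underside
- meter: bystander: yellow hand multimeter lying on its back, 170 by 80 by 44 mm, origin at the centre of its underside
Things that resemble listed ones, but are neither listed nor needed, are in the scene too. Leave any green or purple look-alike of the rack alone.

How it is judged:
By the outcome, as a careful person would: the job done as asked, in the order asked, and still so for the second after the job is handed in, with the robot touching nothing.
It also fails if it takes over 64 s, if anything falls off the work surface, if the arm or the gripper's body presses on something with over 40 N, if the wrist force passes 120 N, or if a joint passes its speed limit or range.

ROBOT

A 6-joint arm with a two-finger parallel gripper is mounted at the origin on the work surface. World frame = base frame: x ahead of the robot, y to its left, z up, the work surface at z = 0. Lengths are in m, angles in degrees, forces in N, time in s.
With the tool pointing down it reaches from about 0.4 to 0.825 m from the base axis. Payload 7 kg.
Tool frame: the origin (TCP) lies on the front face of the gripper's body, between the roots of the fingers; the fingertips stand 66 mm ahead of it and the grasp point (between the pads) lies 47 mm ahead of it; z points along the fingers, y is the line along which they close (so a half turn about z gives the same grasp; the last joint's range is limited). The gripper opens to 88 mm and grips with 3 to 60 N. Pads are 19 mm wide; open, the fingers measure 130 mm over their backs; the gripper's body (78 mm by 193 mm) begins 47 mm behind the grasp point.
Start: joints at [81.079, 20.546, 0.682, 0, -70.136, -16.507], TCP at [0.29, 0.61, 0.292] pointing down, gripper open.
Joint ranges: [-176.03, 176.03], [-82.01, 121.73], [-58.28, 71.71], [-173.87, 95.51], [-174.79, -0.11], [-173.66, 173.66]. Speed limits (degrees/s): [136.94, 136.94, 172.46, 180, 180, 180].

INTERFACE

Orientations are given as [roll, pitch, yaw] about the fixed x, y, z axes, in that order (R = Rz(yaw) Ry(pitch) Rx(roll)).
In Python, from plant import ctrl gives the robot as it stands.
- The arm moves only by the tool send_rows, never from a script. Its argument "deltas" is a list of rows, each a list of 2 entries, a list of its own where there are three numbers: the shift along the tool's x, y, z each as a share of 800 mm, from -1 to 1, then the turn about the tool's z as a share of 90 degrees, from -1 to 1. A call has exactly 5 rows; each row is the pose to reach, as a shift and turn from the pose commanded when the call began, along the tool's axes at that moment; what a row does not reach only later rows make up. A row lasts 1/12 s, in which the tool goes at most 41.7 mm and 7.16 degrees, less where a joint would pass 70% of its speed; a pose out of reach is approached as far as the arm can. A call with a number of a shift or a turn outside -1 to 1 is refused whole. A call with a gripper value outside its range is refused whole. "gripper" is the opening, from 0 (shut) to 1 (fully open), set as the call begins (left out, the last holds). The fingers move at their own pace and stop on an object; the grip force is fixed at half the most. Time passes only in rows, so rows that repeat a pose let the fingers close, or fill a call up. It gives the time, the measured TCP pose, the force, the opening and the grip force at its end, in the units of the state.
- ctrl.get_obs(): the state, without advancing time (a new reading comes with each control period).
- ctrl.snapshot(name): name is "scene" or "top" or "wrist"; returns a dict with "color" (480x640x3 uint8, red, green, blue), "vertical_fov" (degrees; the focal length in pixels is half the picture's height over the tangent of half this angle, whatever the lens; pixels are square), "cx", "cy" (the principal point, pixels), "rvec" (rotation vector, rad) and "tvec" (3), from world to camera coordinates, as OpenCV has them. Camera axes: x right, y down, z forward; pixel columns grow to the right and rows downward; lengths in m; the calibration is good to about 2 mm. A picture is of the moment at which its call begins. There is no depth.
- ctrl.close_job(): hands the job in; it is judged then, once.
Trained networks look in a picture, given as the dict that the camera call returned (one of the last four; its "shot" number tells which), for a name from the list of things; names that differ only in an ending like _2 or _b are one class to them, and where a whole thing is asked for, a point or a joint stands for the part that bears it (a point fixed in the world has none). Each returns a list of dicts, best first, with "conf" (0 to 1); they miss things now and then, are a little off and sometimes report something else, mostly with a low value. They report only what shows in the picture. A call takes as long as a camera call. They do not tell look-alikes from the thing itself.
- ctrl.boxes_of(picture, thing): "xy" ([column, row] as shares, 0 to 1, of the picture: columns of its width, rows of its height, amid what is visible of it).
- ctrl.cut_out(picture, thing): "pixels" (480x640 bool, what is visible of it) and "xy" ([column, row] as shares, 0 to 1, of the picture: columns of its width, rows of its height, amid what is visible of it).
The state is a dict: "clock": time; "joint_pos": joint angles; "qvel": joint speeds; "tau": joint torques, N m; "tool_pos": TCP position; "orientation": TCP orientation; "force": force on the tool from outside, world axes, zero at the start; "moment": the same for the moment, N m; "opening": finger opening in m; "gripper_force": force on a finger pad.
Only numpy, scipy, OpenCV 4.12 (cv2) and the standard library are available. Lean on these libraries where they do the work, as an engineer would, in place of code of your own. Each camera call takes 0.05 s, during which the arm holds its last target. There are 200 camera calls.

## Working session

There is one attempt and no reset: what is moved stays moved. The work goes in short steps, Python scripts to look and compute and a tool call to move; the robot and the scene stay as the last step left them, time stands still between calls to the robot, and variables do not carry over. Pictures are saved under pics/ and viewed, at most 10 in all, crops included, and the job is handed in when it is done.

Besides the shell and the picture viewer there is one more tool, called after "Emit:" as name([rows], argument=value, ...), one row to a line, values as JSON. send_rows: Moves the arm, as the interface text tells. Shift numbers are shares of 800 mm and turn numbers shares of 90 degrees, none past 1 either way. Its arguments: {"type":"object","properties":{"deltas":{"type":"array","items":{"type":"array"}},"gripper":{"type":"number"}},"required":["deltas"]}

```bash
mkdir -p pics
cat > h.py <<'E'
import numpy as np, cv2, pickle
from plant import ctrl
def cam(p):
    f=240/np.tan(np.radians(p["vertical_fov"])/2)
    K=np.array([[f,0,p["cx"]],[0,f,p["cy"]],[0,0,1.]])
    return K,np.array(p["rvec"],float).ravel(),np.array(p["tvec"],float).ravel()
def ray(p,uv,z):
    K,r,t=cam(p);R=cv2.Rodrigues(r)[0]
    d=R.T@np.linalg.solve(K,[uv[0],uv[1],1]);c=-R.T@t
    return c+d*(z-c[2])/d[2]
def proj(p,X):
    K,r,t=cam(p);return cv2.projectPoints(np.array(X,float).reshape(-1,3),r,t,K,None)[0].reshape(-1,2)
E
python3 - <<'E'
from h import *
for n in("scene","top"):
    p=ctrl.snapshot(n);pickle.dump(p,open(n+'.pkl','wb'))
    cv2.imwrite(f'pics/{n}1.png',p["color"][:,:,::-1])
    print(n,[k for k in p if k!='color'],p["vertical_fov"],p["tvec"])
    for t in("plug","plug_black","plug_blue","rack","box","well"):
        print(t,[(round(d["conf"],2),np.round(np.array(d["xy"])*[640,480],1)) for d in ctrl.boxes_of(p,t)])
print(ctrl.get_obs())
E
```

```text
scene ['vertical_fov', 'cx', 'cy', 'rvec', 'tvec', 'shot'] 55.292721551414616 [-0.46102275 -0.14688666  1.4616615 ]
plug [(0.71, array([262.7, 318.8])), (0.45, array([280.9, 320.3])), (0.25, array([356.7, 198.7]))]
plug_black [(0.83, array([277. , 296.1]))]
plug_blue [(0.92, array([294.1, 278.8])), (0.45, array([276.9, 296.8]))]
rack [(0.97, array([234.3, 255.5])), (0.96, array([162. , 331.7])), (0.76, array([279.1, 320. ])), (0.21, array([261.7, 319.3])), (0.18, array([360.3, 200.2]))]
box [(0.69, array([359.2, 200.5]))]
well [(0.84, array([356.6, 199.9]))]
top ['vertical_fov', 'cx', 'cy', 'rvec', 'tvec', 'shot'] 55.597649792412355 [0.0227435  0.5672566  1.24212445]
plug [(0.64, array([418.7, 232.3])), (0.34, array([403.4, 166.9]))]
plug_black [(0.75, array([393.6, 232.5]))]
plug_blue [(0.58, array([368.8, 231.9]))]
rack [(0.97, array([387.3, 239.3])), (0.77, array([364.6, 301.4])), (0.77, array([461.4, 296.8]))]
box [(0.8, array([229.5, 247.4]))]
well [(0.76, array([230.7, 247.4])), (0.54, array([369.2, 232.5]))]
{'clock': 0.7, 'joint_pos': array([ 8.10813465e+01,  2.05445936e+01,  6.82471128e-01, -8.76236369e-04,
       -7.01349633e+01, -1.65076784e+01]), 'qvel': array([-0.00075331,  0.05448014, -0.04452885, -0.04897222, -0.01531358,
       -0.08301472]), 'tau': array([-1.65508864e-04, -5.82159984e+01,  2.93246019e+01,  7.00167283e+00,
        1.23369531e-02, -1.59914902e-05]), 'tool_pos': array([0.28980711, 0.609601  , 0.29218234]), 'orientation': array([-1.79997440e+02,  1.61818820e-03, -2.54266296e+01]), 'force': array([ 0.30674648, -0.81586585,  0.11882684]), 'moment': array([-0.00744502, -0.00664752,  0.04592234]), 'gripper_force': 0.0, 'opening': 0.08786311450161849}
```

View pics/scene1.png

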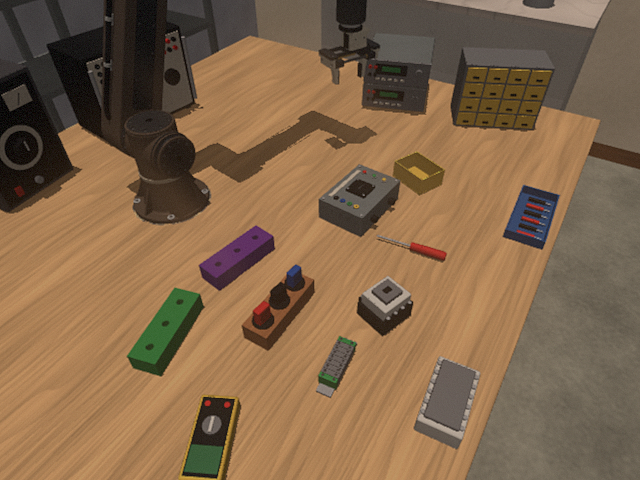

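View pics/top1.png

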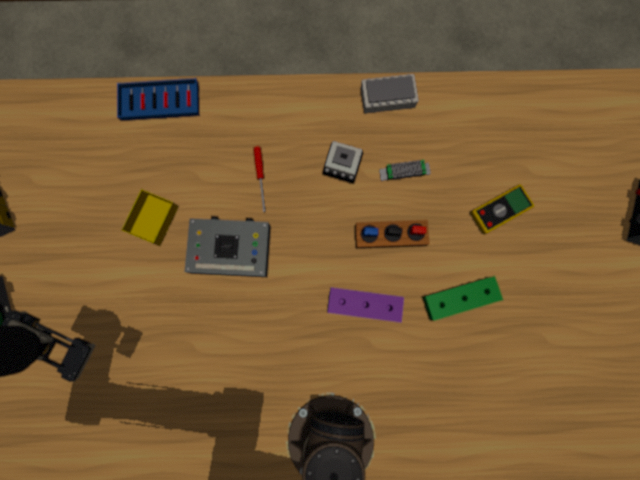

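The scene view shows the wooden rack around (279,312), with a red grip at (262,315), a black one at (279,295) and a blue one at (294,278). The box is at (359,200) with its well at (360,188).

Things that could be taken for the red plug: the red grip in the rack at scene (262,315) / top (418,231), the red screwdriver at scene (430,250), the red tools in the blue tray at scene (535,215), and the black and blue plugs. By the description I choose the red grip on the wooden rack, at its right end in the top view.

Run:
```python
from h import *
S=pickle.load(open('scene.pkl','rb'));T=pickle.load(open('top.pkl','rb'))
def mask(p,c,lo=90):
    I=p["color"].astype(int);r,g,b=I[...,0],I[...,1],I[...,2]
    m=((r>lo)&(g<0.45*r)&(b<0.45*r)).astype(np.uint8)
    n,l,s,ce=cv2.connectedComponentsWithStats(m)
    k=min(range(1,n),key=lambda i:np.hypot(*(ce[i]-c))-min(s[i,4],20));return l==k,ce[k],s[k]
for p,c in((S,(262,315)),(T,(418,231))):
    m,ce,s=mask(p,c);print(ce,s,cv2.minAreaRect(cv2.findNonZero(m.astype(np.uint8))))
    print(ray(p,ce,.09),ray(p,ce,.075))
for p,n in((T,'T'),(S,'S')):
  for t in('rack','box'):
    for d in ctrl.cut_out(p,t)[:3]:
        m=d["pixels"].astype(np.uint8)
        c=max(cv2.findContours(m,0,1)[0],key=cv2.contourArea)
        rc=cv2.minAreaRect(c);z=.05 if t=='rack' else .072
        print(n,t,d["conf"],rc,'\n',np.round([ray(p,q,z) for q in cv2.boxPoints(rc)],4)[:,:2].tolist(), ray(p,rc[0],z).round(4))
a=cv2.resize(S["color"][220:360,190:350],None,fx=3.5,fy=3.5,interpolation=2)
b=cv2.resize(T["color"][205:275,180:280],None,fx=5,fy=5,interpolation=2)
H=max(len(a),len(b))
im=np.zeros((a.shape[0]+0,560,3),np.uint8);im[:,:560]=a
cv2.imwrite('pics/crop1.png',im[:,:,::-1])
```

```text
[260.92741935 307.69354839] [253 301  17  14 124] ((260.85882568359375, 307.8353271484375), (7.592566013336182, 17.35443687438965), 49.39870071411133)
[ 0.55329549 -0.24771573  0.09      ] [ 0.54494182 -0.23906637  0.075     ]
[419.60784314 229.2254902 ] [413 226  14   8 102] ((419.5, 229.5), (7.0, 13.0), 90.0)
[ 0.55903946 -0.25604987  0.09      ] [ 0.56149918 -0.25945414  0.075     ]
T rack 0.85 ((462.056640625, 298.1981201171875), (27.884191513061523, 78.02079010009766), 74.05460357666016) 
 [[0.3801, -0.2575], [0.4344, -0.4701], [0.3602, -0.485], [0.307, -0.2742]] [ 0.3701 -0.3713  0.05  ]
T rack 0.79 ((365.49334716796875, 304.0523376464844), (74.69170379638672, 25.938430786132812), 7.275004863739014) 
 [[0.3407, 0.003], [0.4106, -0.0078], [0.38, -0.2117], [0.3106, -0.1991]] [ 0.3603 -0.104   0.05  ]
T rack 0.68 ((391.90020751953125, 233.60687255859375), (26.639339447021484, 73.78374481201172), 88.02507019042969) 
 [[0.5916, -0.0819], [0.5944, -0.2916], [0.5182, -0.2895], [0.5156, -0.0819]] [ 0.5548 -0.1861  0.05  ]
T box 0.82 ((227.4630584716797, 245.66461181640625), (84.0925521
[... 520 characters left out ...]
, -0.0919], [0.6164, -0.3226]] [ 0.5662 -0.2051  0.05  ]
S rack 0.57 ((165.005615234375, 330.6910095214844), (39.113922119140625, 97.20181274414062), 32.0053825378418) 
 [[0.3673, -0.4983], [0.2904, -0.2679], [0.4068, -0.274], [0.4645, -0.4952]] [ 0.3859 -0.3926  0.05  ]
S box 0.73 ((359.44036865234375, 199.58502197265625), (55.769859313964844, 85.44324493408203), 49.08561706542969) 
 [[0.4372, 0.1291], [0.4604, 0.4882], [0.6577, 0.3413], [0.6124, 0.0342]] [0.5457 0.2335 0.072 ]
S box 0.49 ((334.6324157714844, 366.8053894042969), (21.834762573242188, 61.03335952758789), 27.89727020263672) 
 [[0.7509, -0.3469], [0.7343, -0.2061], [0.7827, -0.2068], [0.7946, -0.3451]] [ 0.7662 -0.2795  0.072 ]
```

View pics/crop1.png

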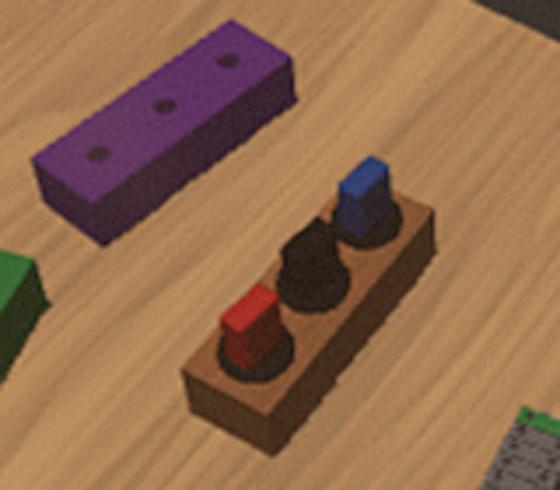

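The crop confirms it: red grip on the wooden rack at its near-left end (crop (250,325)), its flange lying on the rack, with black and blue beyond it. I'll move over the box on the way, to measure the well from close up.

Emit:
send_rows([
  [[0.0453, 0.0255, 0], 0.0718],
  [[0.0907, 0.051, 0], 0.1435],
  [[0.136, 0.0765, 0], 0.2153],
  [[0.1814, 0.102, 0], 0.2871],
  [[0.2267, 0.1275, 0], 0.3589],
], gripper=1)

```text
clock: 1.32
tool_pos: [0.4105, 0.438, 0.2924]
orientation: [-180.0, 0.0, -58.0]
force: [1.0, 1.5, 0.9]
opening: 0.0874
gripper_force: 0.0
```

Emit:
send_rows([
  [[0.052, -0.0027, 0], 0.0718],
  [[0.104, -0.0054, 0], 0.1435],
  [[0.156, -0.008, 0], 0.2153],
  [[0.208, -0.0107, 0], 0.2871],
  [[0.2598, -0.0134, 0], 0.3589],
])

```text
clock: 1.73
tool_pos: [0.5307, 0.2677, 0.2926]
orientation: [-180.0, 0.0, -90.3]
force: [0.9, 0.8, -0.1]
opening: 0.0876
gripper_force: 0.0
```

Run:
```python
from h import *
p=ctrl.snapshot("wrist");pickle.dump(p,open('w1.pkl','wb'));cv2.imwrite('pics/w1.png',p["color"][:,:,::-1])
for t in("box","well"):
    print(t,[(round(d["conf"],2),np.array(d["xy"])*[640,480]) for d in ctrl.boxes_of(p,t)])
R=cv2.Rodrigues(np.array(p["rvec"]))[0];print(-R.T@np.array(p["tvec"]).ravel(),R.round(3).tolist(),p["vertical_fov"])
o=ctrl.get_obs();print(o["clock"],o["tool_pos"],o["orientation"],o["joint_pos"],o["force"])
```

```text
box [(0.77, array([325.888, 215.712]))]
well [(0.94, array([322.688, 215.184]))]
[0.53131154 0.18660088 0.38566777] [[-1.0, 0.007, -0.001], [0.006, 0.954, 0.3], [0.003, 0.3, -0.954]] 68.66824966325704
1.8833 [0.53122473 0.26694576 0.29216999] [-1.79997693e+02 -9.08667448e-03 -9.03220423e+01] [ 4.55052980e+01  1.30306977e+01 -9.85941848e+00  8.66915713e-03
 -6.71147936e+01 -4.58307118e+01] [-0.8336903   0.08663812 -0.13958264]
```

View pics/w1.png

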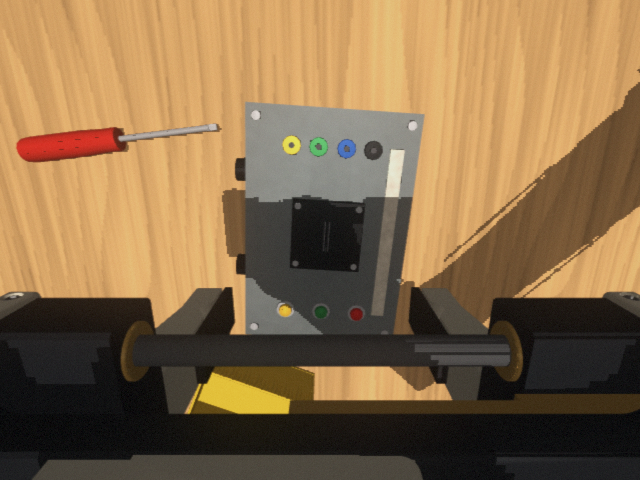

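The wrist view shows the box in the middle, the black collar at about (290–363, 198–271) with the shutter seam near (326,236), jacks at the top and lamps at the bottom. I'll fit the collar outline and its screws.

Run:
```python
from h import *
p=pickle.load(open('w1.pkl','rb'));g=cv2.cvtColor(p["color"],cv2.COLOR_RGB2GRAY)
# rectify plane z=.08 to 0.5 mm/px metric map centred (.53,.265)
c0=np.array([.53,.265]);s=.0005;N=200
W=np.array([[c0[0]+(i-N/2)*s,c0[1]+(j-N/2)*s,.08] for i,j in((0,0),(N,0),(N,N),(0,N))])
H=cv2.getPerspectiveTransform(np.float32([[0,0],[N,0],[N,N],[0,N]]),np.float32(proj(p,W)))
r=cv2.warpPerspective(g,H,(N,N),flags=cv2.WARP_INVERSE_MAP|cv2.INTER_CUBIC)
for th in(25,32,40):
    m=(r<th).astype(np.uint8);m=cv2.morphologyEx(m,cv2.MORPH_CLOSE,np.ones((13,13)));m=cv2.morphologyEx(m,cv2.MORPH_OPEN,np.ones((21,21)))
    cs=cv2.findContours(m,0,1)[0]
    for c in cs:
        q=cv2.minAreaRect(c);print(th,(np.array(q[0])-N/2)*s+c0,np.array(q[1])*s,q[2])
big=cv2.resize(np.clip(r.astype(int)*2,0,255).astype(np.uint8),None,fx=3,fy=3)
for k in range(0,600,60): big[k,::4]=255;big[::4,k]=255
cv2.imwrite('pics/well.png',big)
```

```text
25 [0.52784992 0.27623882] [0.06378531 0.06292204] 85.73210906982422
32 [0.5279155  0.27562218] [0.06507438 0.06358961] 86.00909423828125
40 [0.52787221 0.27574142] [0.06570683 0.06432426] 85.98582458496094
```

View pics/well.png

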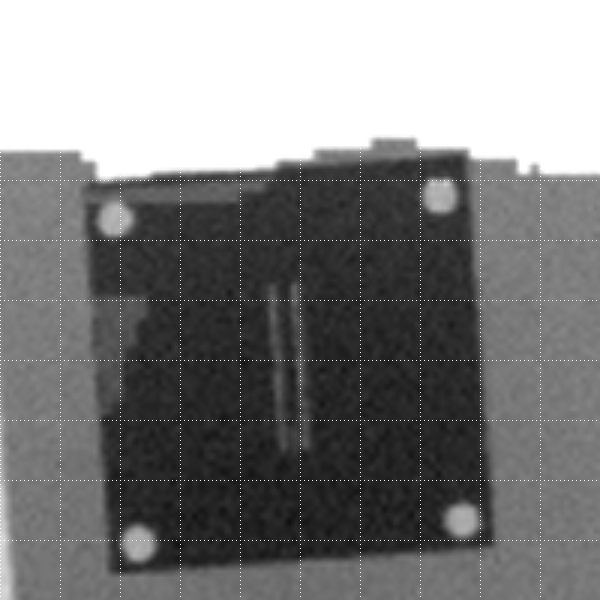

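The rectified map (1/6 mm per px) shows the collar, with its four screws centred at (288,369) and the seam at (289,367). That puts the well at about (0.528, 0.276), with the box turned about -4°. Next, over the plug.

Emit:
send_rows([
  [[0.0427, -0.0025, 0], 0],
  [[0.0854, -0.005, 0], 0],
  [[0.128, -0.0075, 0], 0],
  [[0.1707, -0.01, 0], 0],
  [[0.2133, -0.0124, 0], 0],
])

```text
clock: 2.3
tool_pos: [0.5393, 0.0986, 0.2924]
orientation: [-180.0, 0.0, -89.9]
force: [0.1, 0.4, 0.3]
opening: 0.0875
gripper_force: 0.0
```

Emit:
send_rows([
  [[0.0427, -0.0025, 0], 0],
  [[0.0854, -0.005, 0], 0],
  [[0.128, -0.0075, 0], 0],
  [[0.1707, -0.01, 0], 0],
  [[0.2133, -0.0124, 0], 0],
])

```text
clock: 2.72
tool_pos: [0.5495, -0.0722, 0.2925]
orientation: [-180.0, 0.0, -89.9]
force: [0.7, 0.3, -0.4]
opening: 0.0874
gripper_force: 0.0
```

Emit:
send_rows([
  [[0.0427, -0.0025, 0], 0],
  [[0.0854, -0.005, 0], 0],
  [[0.128, -0.0075, 0], 0],
  [[0.2, -0.0124, 0], 0],
  [[0.2133, -0.0124, 0], 0],
])

```text
clock: 3.13
tool_pos: [0.5598, -0.2441, 0.2922]
orientation: [-180.0, -0.0, -89.9]
force: [-0.2, 0.4, -0.1]
opening: 0.0877
gripper_force: 0.0
```

Run:
```python
from h import *
p=ctrl.snapshot("wrist");pickle.dump(p,open('w2.pkl','wb'));cv2.imwrite('pics/w2.png',p["color"][:,:,::-1])
o=ctrl.get_obs();print(o["clock"],o["tool_pos"],o["orientation"],o["joint_pos"],o["force"])
I=p["color"].astype(int);r,g,b=I[...,0],I[...,1],I[...,2]
for lo in(90,140):
    m=((r>lo)&(g<0.45*r)&(b<0.45*r)).astype(np.uint8)
    n,l,s,ce=cv2.connectedComponentsWithStats(m)
    for i in range(1,n):
        if s[i,4]>60:
            q=cv2.minAreaRect(cv2.findNonZero((l==i).astype(np.uint8)));print(lo,s[i],q,np.round([ray(p,k,.1)[:2] for k in cv2.boxPoints(q)],4).tolist(),ray(p,q[0],.1))
```

```text
3.1833 [ 0.5596997  -0.24695237  0.29184086] [ 1.79964727e+02 -7.24871344e-02 -9.00323962e+01] [ -5.49595584  14.66039461  -7.75573131   0.08167218 -67.61210584
   5.43241186] [ 2.51102481 -3.0666027   2.27003284]
90 [ 309  194   27   51 1055] ((322.245849609375, 218.9592742919922), (23.085697174072266, 50.21701431274414), 5.527539253234863) [[0.5721, -0.2363], [0.5678, -0.279], [0.549, -0.2772], [0.5526, -0.2344]] [ 0.56034214 -0.25716575  0.1       ]
```

View pics/w2.png

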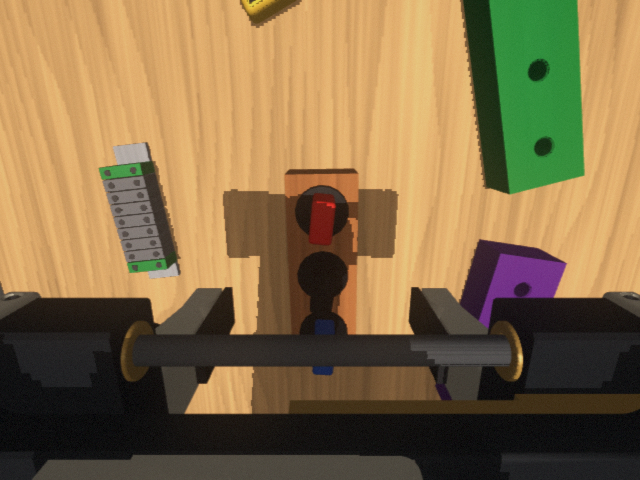

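The wrist view shows the red grip at (322,219) in the wooden rack's end place, with black at (322,280) and blue at (323,345). Its centre is at about (0.560, -0.254), turned -5.4°. Now descend and grasp.

Emit:
send_rows([
  [[0.004, 0, 0.0], 0.03],
  [[0.0088, 0, 0.02], 0.06],
  [[0.0088, 0, 0.05], 0.06],
  [[0.0088, 0, 0.08], 0.06],
  [[0.0088, 0, 0.11], 0.06],
])

```text
clock: 3.6
tool_pos: [0.5598, -0.2484, 0.2035]
orientation: [-179.9, 0.0, -95.3]
force: [0.4, 0.4, -0.5]
opening: 0.0874
gripper_force: 0.0
```

Emit:
send_rows([
  [[0, 0, 0.03], 0],
  [[0, 0, 0.06], 0],
  [[0, 0, 0.08], 0],
  [[0, 0, 0.0925], 0],
  [[0, 0, 0.0925], 0],
])

```text
clock: 4.02
tool_pos: [0.5586, -0.2483, 0.1279]
orientation: [179.8, 0.0, -95.4]
force: [0.8, 0.1, 0.6]
opening: 0.0878
gripper_force: 0.0
```

Run:
```python
from h import *
o=ctrl.get_obs();print(o["clock"],o["tool_pos"],o["orientation"],o["force"])
p=pickle.load(open('w2.pkl','rb'));print(ray(p,(322,212),.056))
g=cv2.cvtColor(p["color"],cv2.COLOR_RGB2GRAY)[180:245,290:356];m=((p["color"].max(2)[180:245,290:356]<60)).astype(np.uint8)
n,l,s,ce=cv2.connectedComponentsWithStats(m);k=1+np.argmax(s[1:,4]);q=cv2.minAreaRect(cv2.convexHull(cv2.findNonZero((l==k).astype(np.uint8))));c=np.array(s[k,:2])+s[k,2:4]/2+[290,180];print(s[k],c,ray(p,c,.056))
```

```text
4.0167 [ 0.55862903 -0.24827559  0.12792925] [ 1.79788200e+02  2.35226984e-02 -9.53500964e+01] [0.79588296 0.10213656 0.58340852]
[ 0.56048563 -0.2534985   0.056     ]
[  5  10  18  45 514] [304.  212.5] [ 0.57769154 -0.2530004   0.056     ]
```

Emit:
send_rows([
  [[0.004, -0.001, 0], 0],
  [[0.0069, -0.0025, 0], 0],
  [[0.0069, -0.0025, 0], 0],
  [[0.0069, -0.0025, 0], 0],
  [[0.0069, -0.0025, 0], 0],
])

```text
clock: 4.43
tool_pos: [0.5612, -0.2552, 0.131]
orientation: [-179.9, -0.0, -95.4]
force: [0.8, 0.1, -0.6]
opening: 0.0875
gripper_force: 0.0
```

Emit:
send_rows([
  [[0, 0, 0], 0],
  [[0, 0, 0], 0],
  [[0, 0, 0], 0],
  [[0, 0, 0], 0],
  [[0, 0, 0], 0],
], gripper=0)

```text
clock: 4.85
tool_pos: [0.5608, -0.2551, 0.1302]
orientation: [-180.0, 0.0, -95.4]
force: [-0.8, -0.2, -0.8]
opening: 0.0597
gripper_force: 0.0
```

Emit:
send_rows([
  [[0, 0, 0], 0],
  [[0, 0, 0], 0],
  [[0, 0, 0], 0],
  [[0, 0, 0], 0],
  [[0, 0, 0], 0],
])

```text
clock: 5.27
tool_pos: [0.5608, -0.2551, 0.1301]
orientation: [180.0, -0.0, -95.4]
force: [-0.2, 0.2, -0.2]
opening: 0.0265
gripper_force: 0.0
```

Emit:
send_rows([
  [[0, 0, 0], 0],
  [[0, 0, 0], 0],
  [[0, 0, 0], 0],
  [[0, 0, 0], 0],
  [[0, 0, 0], 0],
])

```text
clock: 5.68
tool_pos: [0.5607, -0.2551, 0.1302]
orientation: [180.0, 0.0, -95.4]
force: [-0.8, 0.5, 1.0]
opening: 0.0202
gripper_force: 30.0
```

Emit:
send_rows([
  [[0, 0, -0.005], 0],
  [[0, 0, -0.015], 0],
  [[0, 0, -0.03], 0],
  [[0, 0, -0.045], 0],
  [[0, 0, -0.06], 0],
])

```text
clock: 6.1
tool_pos: [0.561, -0.2551, 0.1793]
orientation: [-180.0, -0.0, -95.4]
force: [-0.1, -0.1, -1.2]
opening: 0.0199
gripper_force: 30.0
```

Emit:
send_rows([
  [[0, 0, -0.02], 0],
  [[0, 0, -0.04], 0],
  [[0, 0, -0.055], 0],
  [[0, 0, -0.065], 0],
  [[0, 0, -0.065], 0],
])

```text
clock: 6.52
tool_pos: [0.5617, -0.2553, 0.2327]
orientation: [-179.8, -0.0, -95.4]
force: [0.8, -0.2, -0.6]
opening: 0.0199
gripper_force: 30.0
```

Run:
```python
from h import *
p=ctrl.snapshot("scene");pickle.dump(p,open('s2.pkl','wb'))
o=ctrl.get_obs();print(o["clock"],o["tool_pos"],o["orientation"],o["force"],o["opening"],o["gripper_force"])
q=proj(p,o["tool_pos"]-[0,0,.124])[0];print(q,proj(p,o["tool_pos"]))
x,y=q.astype(int);a=p["color"][y-100:y+60,x-90:x+90];cv2.imwrite('pics/s2.png',cv2.resize(a,None,fx=3.5,fy=3.5,interpolation=2)[:,:,::-1])
```

```text
6.5667 [ 0.56118427 -0.25507804  0.23122064] [-1.79882497e+02  3.06459051e-04 -9.54290452e+01] [-0.05465587 -0.238372   -2.56522583] 0.019924296740827557 29.999782741069794
[261.01933953 306.59055708] [[255.30081552 268.42236088]]
```

View pics/s2.png

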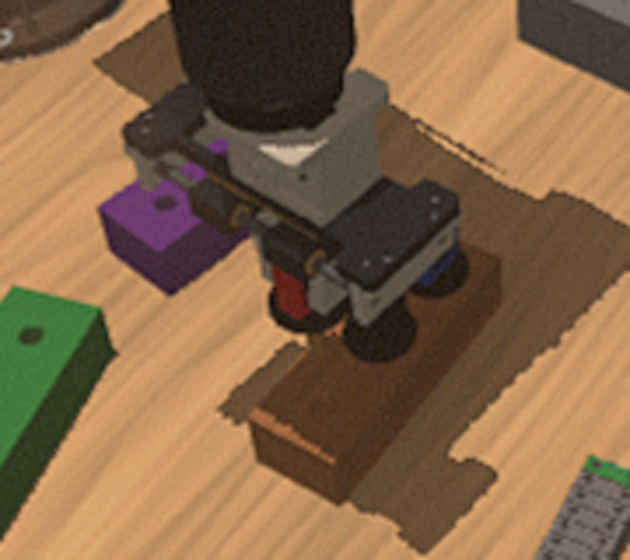

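The plug is out of the rack, its pin hanging at about (317,340) in the crop, and the black and blue plugs are still parked. Now carry it over the well.

Emit:
send_rows([
  [[-0.02, 0.003, 0], 0],
  [[-0.05, 0.008, -0.005], 0],
  [[-0.088, 0.014, -0.01], 0],
  [[-0.126, 0.02, -0.01], 0],
  [[-0.164, 0.026, -0.01], 0],
])

```text
clock: 6.98
tool_pos: [0.5518, -0.1214, 0.2373]
orientation: [179.9, 0.0, -95.5]
force: [0.2, 0.4, -1.0]
opening: 0.0198
gripper_force: 30.0
```

Emit:
send_rows([
  [[-0.038, 0.006, 0], 0],
  [[-0.076, 0.012, 0], 0],
  [[-0.114, 0.018, 0], 0],
  [[-0.152, 0.024, 0], 0],
  [[-0.19, 0.03, 0], 0],
])

```text
clock: 7.4
tool_pos: [0.5422, 0.0325, 0.2372]
orientation: [179.9, -0.0, -95.4]
force: [1.7, 0.2, -0.9]
opening: 0.0197
gripper_force: 30.0
```

Emit:
send_rows([
  [[-0.038, 0.006, 0], 0],
  [[-0.076, 0.012, 0], 0],
  [[-0.114, 0.018, 0], 0],
  [[-0.145, 0.023, 0], 0],
  [[-0.175, 0.028, 0], 0],
])

```text
clock: 7.82
tool_pos: [0.5332, 0.174, 0.2372]
orientation: [179.9, -0.0, -95.4]
force: [0.7, 0.3, -1.3]
opening: 0.0198
gripper_force: 30.0
```

Emit:
send_rows([
  [[-0.03, 0.005, 0], 0],
  [[-0.06, 0.01, 0], 0],
  [[-0.09, 0.014, 0], 0],
  [[-0.115, 0.018, 0], 0],
  [[-0.1266, 0.0197, 0], 0],
])

```text
clock: 8.23
tool_pos: [0.5273, 0.2769, 0.2369]
orientation: [179.9, -0.0, -95.4]
force: [1.0, -0.7, -1.5]
opening: 0.02
gripper_force: 30.0
```

Emit:
send_rows([
  [[0, 0, 0], 0],
  [[0, 0, 0], 0],
  [[0, 0, 0], 0],
  [[0, 0, 0], 0],
  [[0, 0, 0], 0],
])

```text
clock: 8.65
tool_pos: [0.5279, 0.274, 0.2382]
orientation: [180.0, -0.0, -95.5]
force: [-0.3, 0.7, -0.8]
opening: 0.0195
gripper_force: 30.0
```

Run:
```python
from h import *
o=ctrl.get_obs();print(o["clock"],o["tool_pos"],o["orientation"],o["force"],o["opening"],o["gripper_force"])
p=ctrl.snapshot("wrist");pickle.dump(p,open('w3.pkl','wb'));cv2.imwrite('pics/w3.png',p["color"][:,:,::-1])
print(proj(p,o["tool_pos"]-[0,0,.124]),proj(p,[.528,.2762,.08]))
```

```text
8.65 [0.5279356  0.27400466 0.23819812] [ 1.79996532e+02 -1.69021262e-03 -9.54858436e+01] [-0.3000403   0.70259198 -0.82234306] 0.019490935396985116 29.999938309192657
[[323.21790055 262.18422252]] [[323.18650863 249.02016522]]
```

View pics/w3.png

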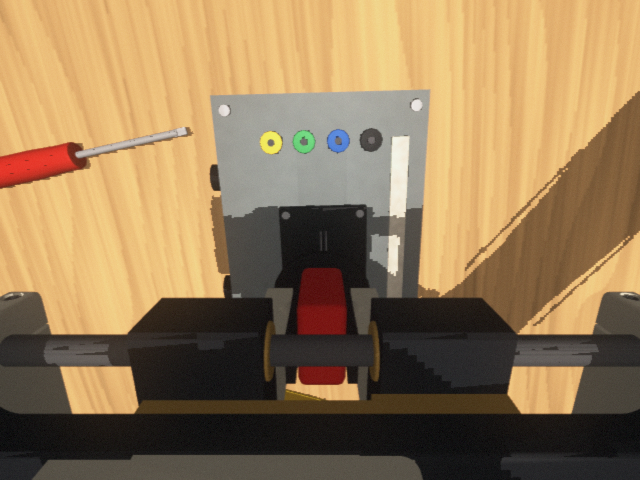

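The plug hangs above the collar (collar top edge at row 206, seam at (323,240)), and the wrist view shows it lined up in x. Now lower it through the shutters.

Emit:
send_rows([
  [[-0.0019, 0, 0.008], 0],
  [[-0.0019, 0, 0.018], 0],
  [[-0.0019, 0, 0.028], 0],
  [[-0.0019, 0, 0.036], 0],
  [[-0.0019, 0, 0.041], 0],
])

```text
clock: 9.12
tool_pos: [0.5275, 0.276, 0.2037]
orientation: [179.9, -0.1, -95.4]
force: [0.3, 0.2, -1.1]
opening: 0.0199
gripper_force: 30.0
```

Emit:
send_rows([
  [[0, 0, 0.004], 0],
  [[0, 0, 0.01], 0],
  [[0, 0, 0.016], 0],
  [[0, 0, 0.022], 0],
  [[0, 0, 0.026], 0],
])

```text
clock: 9.53
tool_pos: [0.5279, 0.2764, 0.1839]
orientation: [180.0, -0.0, -95.4]
force: [-0.1, 0.6, -2.1]
opening: 0.0198
gripper_force: 30.0
```

Emit:
send_rows([
  [[0, 0, 0], 0],
  [[0, 0, 0], 0],
  [[0, 0, 0], 0],
  [[0, 0, 0], 0],
  [[0, 0, 0], 0],
])

```text
clock: 9.95
tool_pos: [0.5281, 0.2765, 0.1848]
orientation: [-180.0, 0.0, -95.4]
force: [-0.1, -0.4, -0.9]
opening: 0.0198
gripper_force: 30.0
```

Emit:
send_rows([
  [[0, 0, 0.001], 0],
  [[0, 0, 0.002], 0],
  [[0, 0, 0.003], 0],
  [[0, 0, 0.003], 0],
  [[0, 0, 0.003], 0],
])

```text
clock: 10.37
tool_pos: [0.528, 0.2764, 0.1821]
orientation: [180.0, -0.0, -95.4]
force: [0.5, -0.7, -1.6]
opening: 0.0198
gripper_force: 30.0
```

Emit:
send_rows([
  [[0, 0, 0.0005], 0],
  [[0, 0, 0.001], 0],
  [[0, 0, 0.00125], 0],
  [[0, 0, 0.00125], 0],
  [[0, 0, 0.00125], 0],
])

```text
clock: 10.78
tool_pos: [0.528, 0.2764, 0.1812]
orientation: [-180.0, -0.0, -95.4]
force: [-0.7, -0.1, -1.5]
opening: 0.02
gripper_force: 30.0
```

Emit:
send_rows([
  [[0, 0, 0.0005], 0],
  [[0, 0, 0.001], 0],
  [[0, 0, 0.00125], 0],
  [[0, 0, 0.00125], 0],
  [[0, 0, 0.00125], 0],
])

```text
clock: 11.2
tool_pos: [0.528, 0.2764, 0.1801]
orientation: [180.0, -0.0, -95.4]
force: [-0.9, -0.1, -1.0]
opening: 0.0201
gripper_force: 30.0
```

Emit:
send_rows([
  [[0, 0, 0.0005], 0],
  [[0, 0, 0.001], 0],
  [[0, 0, 0.00125], 0],
  [[0, 0, 0.00125], 0],
  [[0, 0, 0.00125], 0],
])

```text
clock: 11.62
tool_pos: [0.5281, 0.2765, 0.1799]
orientation: [-180.0, 0.0, -95.4]
force: [-3.2, -0.2, 6.2]
opening: 0.02
gripper_force: 30.0
```

Emit:
send_rows([
  [[0, 0, 0.0005], 0],
  [[0, 0, 0.00075], 0],
  [[0, 0, 0.00075], 0],
  [[0, 0, 0.00075], 0],
  [[0, 0, 0.00075], 0],
])

```text
clock: 12.03
tool_pos: [0.5282, 0.2765, 0.1798]
orientation: [-179.9, 0.0, -95.4]
force: [-3.7, -0.5, 7.1]
opening: 0.0196
gripper_force: 30.0
```

Contact with the floor: about 7 N with the command 1.3 mm below it, so the contact is soft and gentle. I start the search by sliding out to a 5.5 mm radius.

Emit:
send_rows([
  [[0.0015, 0, 0], 0],
  [[0.003, 0, 0], 0],
  [[0.0045, 0, 0], 0],
  [[0.006, 0, 0], 0],
  [[0.0069, 0, 0], 0],
])

```text
clock: 12.45
tool_pos: [0.5285, 0.2722, 0.1799]
orientation: [-179.8, 0.2, -95.4]
force: [-0.4, 3.8, 6.1]
opening: 0.0198
gripper_force: 30.0
```

Emit:
send_rows([
  [[-0.0002, 0.0014, 0], 0],
  [[-0.0006, 0.0028, 0], 0],
  [[-0.0013, 0.004, 0], 0],
  [[-0.0023, 0.0051, 0], 0],
  [[-0.0034, 0.006, 0], 0],
])

```text
clock: 12.87
tool_pos: [0.5242, 0.274, 0.1798]
orientation: [-179.8, 0.0, -95.4]
force: [3.1, -3.2, 6.4]
opening: 0.0199
gripper_force: 30.0
```

Emit:
send_rows([
  [[-0.0013, 0.0007, 0], 0],
  [[-0.0027, 0.0012, 0], 0],
  [[-0.0042, 0.0013, 0], 0],
  [[-0.0057, 0.0011, 0], 0],
  [[-0.0072, 0.0005, 0], 0],
])

```text
clock: 13.28
tool_pos: [0.5218, 0.2781, 0.1776]
orientation: [179.8, -0.2, -95.5]
force: [-2.4, -8.3, 3.5]
opening: 0.0197
gripper_force: 30.0
```

It has dropped: z is 2.2 mm lower and there is a side force, so the pin is in the hole's mouth. I relax sideways and press down slowly.

Emit:
send_rows([
  [[0.0012, 0.0007, 0], 0],
  [[0.0022, 0.0012, 0], 0],
  [[0.0022, 0.0012, 0.001], 0],
  [[0.0022, 0.0012, 0.002], 0],
  [[0.0022, 0.0012, 0.003], 0],
])

```text
clock: 13.7
tool_pos: [0.5214, 0.2775, 0.1757]
orientation: [179.9, -0.1, -95.4]
force: [-2.3, -4.7, 2.2]
opening: 0.0201
gripper_force: 30.0
```

Emit:
send_rows([
  [[0.0009, 0.0004, 0.001], 0],
  [[0.0009, 0.0004, 0.002], 0],
  [[0.0009, 0.0004, 0.003], 0],
  [[0.0009, 0.0004, 0.004], 0],
  [[0.0009, 0.0004, 0.005], 0],
])

```text
clock: 14.12
tool_pos: [0.5213, 0.2772, 0.1719]
orientation: [180.0, -0.0, -95.4]
force: [-2.2, -4.2, 1.2]
opening: 0.0195
gripper_force: 30.0
```

Emit:
send_rows([
  [[0.0008, 0.0004, 0.001], 0],
  [[0.0008, 0.0004, 0.0025], 0],
  [[0.0008, 0.0004, 0.004], 0],
  [[0.0008, 0.0004, 0.0055], 0],
  [[0.0008, 0.0004, 0.007], 0],
])

```text
clock: 14.53
tool_pos: [0.5212, 0.2769, 0.1664]
orientation: [180.0, -0.0, -95.4]
force: [-2.1, -3.3, 1.3]
opening: 0.02
gripper_force: 30.0
```

Emit:
send_rows([
  [[0, 0, 0.001], 0],
  [[0, 0, 0.002], 0],
  [[0, 0, 0.003], 0],
  [[0, 0, 0.004], 0],
  [[0, 0, 0.005], 0],
])

```text
clock: 14.95
tool_pos: [0.5212, 0.2769, 0.1625]
orientation: [180.0, -0.0, -95.4]
force: [-1.5, -3.7, 0.8]
opening: 0.0202
gripper_force: 30.0
```

Emit:
send_rows([
  [[0.0004, 0.0002, 0.001], 0],
  [[0.0004, 0.0002, 0.002], 0],
  [[0.0004, 0.0002, 0.003], 0],
  [[0.0004, 0.0002, 0.003], 0],
  [[0.0004, 0.0002, 0.003], 0],
])

```text
clock: 15.37
tool_pos: [0.5211, 0.2767, 0.1601]
orientation: [-180.0, 0.0, -95.4]
force: [-0.7, -2.7, 0.1]
opening: 0.02
gripper_force: 30.0
```

Emit:
send_rows([
  [[0, 0, 0.0005], 0],
  [[0, 0, 0.001], 0],
  [[0, 0, 0.00125], 0],
  [[0, 0, 0.00125], 0],
  [[0, 0, 0.00125], 0],
])

```text
clock: 15.78
tool_pos: [0.5211, 0.2767, 0.1601]
orientation: [-180.0, 0.0, -95.4]
force: [-4.9, -4.2, 7.7]
opening: 0.0199
gripper_force: 30.0
```

The flange is seated: travel stopped exactly 20 mm below the floor contact, with a gentle 7.7 N. Release and retreat.

Emit:
send_rows([
  [[0, 0, -0.0008], 0],
  [[0, 0, -0.0008], 0],
  [[0, 0, -0.0008], 0],
  [[0, 0, -0.0008], 0],
  [[0, 0, -0.0008], 0],
], gripper=1)

```text
clock: 16.2
tool_pos: [0.5212, 0.2769, 0.1598]
orientation: [-180.0, 0.0, -95.4]
force: [-0.5, -0.8, 0.3]
opening: 0.0478
gripper_force: 0.0
```

Emit:
send_rows([
  [[0, 0, 0], 0],
  [[0, 0, 0], 0],
  [[0, 0, 0], 0],
  [[0, 0, 0], 0],
  [[0, 0, 0], 0],
])

```text
clock: 16.62
tool_pos: [0.5211, 0.2766, 0.1598]
orientation: [-180.0, 0.0, -95.4]
force: [0.0, 0.2, -0.5]
opening: 0.0808
gripper_force: 0.0
```

Emit:
send_rows([
  [[0, 0, -0.01], 0],
  [[0, 0, -0.03], 0],
  [[0, 0, -0.055], 0],
  [[0, 0, -0.08], 0],
  [[0, 0, -0.105], 0],
])

```text
clock: 17.03
tool_pos: [0.521, 0.2765, 0.2453]
orientation: [-180.0, 0.0, -95.4]
force: [0.4, 0.7, -0.6]
opening: 0.0876
gripper_force: 0.0
```

Emit:
send_rows([
  [[0, 0, -0.025], 0],
  [[0, 0, -0.045], 0],
  [[0, 0, -0.06], 0],
  [[0, 0, -0.06], 0],
  [[0, 0, -0.06], 0],
])

```text
clock: 17.45
tool_pos: [0.5211, 0.2767, 0.2928]
orientation: [-179.9, 0.1, -95.4]
force: [0.2, -0.6, -0.9]
opening: 0.0875
gripper_force: 0.0
```

Run:
```python
from h import *
o=ctrl.get_obs();print(o["clock"],o["tool_pos"],o["force"],o["opening"])
p=ctrl.snapshot("wrist");s=ctrl.snapshot("scene")
q=s["color"][150:330,200:420]
a=np.zeros((480,800,3),np.uint8);a[:,:480]=p["color"][:,80:560];a[:262,480:]=cv2.resize(q,(320,262));cv2.imwrite('pics/end.png',a[:,:,::-1])
```

```text
17.45 [0.52108549 0.27668614 0.29277431] [ 0.19412854 -0.57395317 -0.87234091] 0.08753501715339464
```

View pics/end.png

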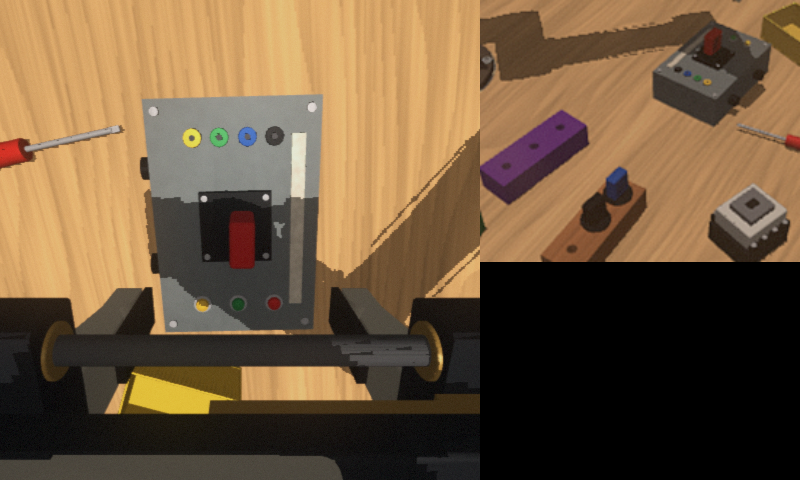

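The red plug stands upright in the well (grip at (241,240), flange on the collar). The black and blue plugs are still in the rack and the gripper is clear.

```bash
python3 -c "
from plant import ctrl
print(ctrl.close_job())"
```

```text
the job is handed in; nothing more can be done
None
```

The red plug is fully home in the well with its flange on the collar and released, the other two plugs are still in the rack, and the job was handed in at about 17.5 s on the robot's clock.

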